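# Set the coffee grinder for a coarse brew and start it

## Task

Get the coffee grinder going for a coarse brew: stand the empty grounds bin on the grinder's tray, centred under the spout with its handle straight out to the front, and roll the edge of the black thumbwheel on until the red pointer has clicked in at the green mark. Only then press the orange start button right in and let it go. Leave everything else on the counter where it stands.

Things in the scene. Friction and masses are not known exactly. Their poses are not given: they have to be found in the camera images.
- grinder: Coffee grinder, fixed, aluminium and black, 210 x 160 mm on plan, 345 mm tall. Origin: centre of its underside; x points from its front (roughly facing the robot) to its back, y to its left as seen from the robot, z up. Mm in this frame: column, front face at x 0, 150 wide; head over the tray, x -82 to 0, y -75 to 75, underside at z 130, its sloped top is the control panel.
- tray (a point): Middle of the bin's place on the black tray under the head: grinder frame x -48, y 0, z 12 mm (top of the tray, which is flat and open to the front and sides, x -105 to 0, y -80 to 80).
- panel (a point): Middle of the control panel's front edge, grinder frame x -82, y 0, z 150 mm. The panel rises from here towards the back at 38 degrees to x 0, z 215; its outward normal leans 38 degrees from vertical to the front. On it: thumbwheel at the left, start button at the right, scale with 13 white ticks along the front edge.
- hopper_lid (a point): Centre of the hopper's round black lid, radius 80 mm, underside 325 mm up; grinder frame x 48, y 0, z 325 mm. The hopper is narrower below, to z 235. The lid overhangs the upper panel, so wheel and button are reached with the tool leaning about 38 degrees to the front, square to the panel.
- wheel_crown (a point): Outermost point of the thumbwheel's rim, 14 mm out from the panel, midway across its width; grinder frame x -54, y 35, z 189 mm. It stays put as the wheel turns. The wheel: black, knurled, 64 mm in diameter, 18 mm wide, 24 ribs 2 mm high; axle level along the grinder's y, 32 mm under this point along the normal. The free rim reaches 26 mm up and down the slope from here.
- grind_wheel (a joint): Turn of the thumbwheel, rad, 0 to 3.142; grows as the free rim is pushed up the slope (away from the robot), and the red pointer then goes right (-y) 6 mm a click. One click = one rib = 0.2618 rad = 8.4 mm of rim. A spring detent pulls it to the nearest click; about 2 N along the rim moves it on. Green mark = ninth click = 2.356. Starts at the first to fifth click.
- pointer_tip (a point): Tip of the red pointer on the scale; it slides along the grinder's y axis, driven by the wheel.
- green_mark (a point): The green mark, 6 mm wide, at the tick where the pointer must stand (grinder frame y = -18 mm; the pointer is there at the ninth click).
- start (a joint): Start button (orange, 32 mm in diameter, sprung, pressed square into the panel): travel in m, 0 = out, 0.006 = fully in, which takes about 5 N; it comes out again by itself. It counts as pressed from 0.004.
- start_top (a point): Centre of the start button's face, 14 mm out from the panel; grinder frame x -54, y -38, z 189 mm. It moves with the button.
- spout (a point): Centre of the spout's mouth, 104 mm over the counter; grinder frame x -48, y 0.
- bin: Grounds bin, loose, smoky plastic, open on top, 92 x 78 x 75 mm (x, y, z), walls 3 mm, about 0.2 kg. Origin: centre of its underside. Its black loop handle stands out to -x: a top bar 14 mm high (z 53 to 67) and 16 mm wide in y runs from the wall (x -46) to x -97, then a grip goes down. Stands on the counter, left or right of the grinder, handle roughly towards the robot.
- bin_handle (a point): Point to pinch the handle (fingers either side, closing along the bin's y, 16 mm): middle of the top bar, bin frame x -75, y 0, z 60 mm.
- bin_mouth (a point): Centre of the bin's open top, 75 mm over its underside.
- canister: Bystander: white lidded canister, 90 mm in diameter, 120 mm tall, origin at the centre of its underside. It stands on the side of the counter where the bin does not.
- bean_jar: Bystander: amber glass jar with a wooden lid, 90 mm in diameter, 150 mm tall, beside the grinder's left; origin at the centre of its underside.
- mug: Bystander: blue mug, 82 mm in diameter, 95 mm tall, beside the grinder's right; origin at the centre of its underside.
- syrup: Bystander: green bottle with a pale label, 66 mm in diameter, 220 mm tall, at the left of the counter; origin at the centre of its underside.
- tin: Bystander: copper-red tin with a pale label, 74 mm in diameter, 110 mm tall, at the right of the counter; origin at the centre of its underside.
- scoop: Bystander: spoon with a wooden handle, 170 mm long, lying flat between the robot and the grinder.
- bowl: Bystander: wooden bowl, 120 mm in diameter, 50 mm tall, at the right of the counter; origin at the centre of its underside.
There are look-alikes about, which are no part of the job. Leave any pink or yellow look-alike of the bin alone.

How it is judged:
On the way, in this order (a step that is already met when the one before it is completed fails the run):
1. the bin stands on the tray under the spout and the pointer is at the green mark (in either order) (horizontal distance between bin_mouth and spout below 0.015 m and z of bin in the frame of grinder between 0.008 and 0.018 m and angle between bin's own z axis and vertical below 0.08 rad and angle between the x axis of bin and the x axis of grinder, either way round below 0.2 rad and value of joint grind_wheel between 2.246 and 2.466 rad), for 0.2 s.
2. the start button is pressed in (value of joint start above 0.004 m), for 0.05 s.
At the end, for the whole second after the job is handed in: The bin stands upright and still on the tray, its mouth within 15 mm of the spout on plan and squared to the grinder within 0.2 rad; the wheel is at the ninth click (2.356 rad, within 0.11); the start button was pressed (4 mm) after both and is out again; nothing is touched (all of step 1 and value of joint start below 0.001 m and linear speed of bin below 0.01 m/s and contact force between each of the arm, the fingers and anything else below 0.5 N).
It fails at once if the start button is pressed (3 mm or more) while the bin is not under the spout or the pointer not at the green mark (value of joint start above 0.003 m and not (horizontal distance between bin_mouth and spout below 0.015 m and z of bin in the frame of grinder between 0.008 and 0.018 m and angle between bin's own z axis and vertical below 0.08 rad and angle between the x axis of bin and the x axis of grinder, either way round below 0.2 rad and value of joint grind_wheel between 2.246 and 2.466 rad)).
It fails at once if another thing on the counter is shifted by more than 30 mm or knocked over (distance of any of canister, bean_jar, mug, syrup, tin, scoop, bowl from where it was at the start of the episode above 0.03 m or angle between any of canister, bean_jar, mug, syrup, tin, bowl's own z axis and vertical above 0.5 rad).
It also fails if it takes over 61 s, if anything falls off the work surface, if the arm or the gripper's body presses on something with over 40 N, if the wrist force passes 120 N, or if a joint passes its speed limit or range.

## Robot

A 7-joint arm with a two-finger parallel gripper is mounted at the origin on the work surface. World frame = base frame: x ahead of the robot, y to its left, z up, the work surface at z = 0. Lengths are in m, angles in rad, forces in N, time in s.
With the tool pointing down it reaches from about 0.4 to 0.875 m from the base axis. Payload 19.3 kg.
Tool frame: the origin (TCP) lies where the fingers leave the gripper's body, on its centre line; the fingertips stand bot.tip_reach ahead of it and the grasp point (between the pads) lies 54 mm ahead of it (bot.tip_reach is the distance from the TCP to the fingertips, in m); z points along the fingers, y is the line along which they close (so a half turn about z gives the same grasp; the last joint's range is limited). The gripper opens to 85 mm and grips with 20 to 120 N. Pads are 22 mm wide; open, the fingers measure 114 mm over their backs; the gripper's body (76 mm by 85 mm) begins 54 mm behind the grasp point. The pads swing forward as they close: fully open they stand 13 mm farther back than shut.
Start: joints at [1.095, 0.521, -0.036, 1.599, 0.021, 1.021, -0.113], TCP at [0.247, -0.574, 0.304] pointing down, gripper open.
Joint ranges: [-2.91, 2.91], [-0.3, 2.13], [-1.5, 1.42], [0.17, 2.43], [-1.26, 4.41], [0.16, 1.93], [-2.52, 2.52]. Speed limits (rad/s): [1.89, 1.89, 2.39, 2.39, 3.01, 3.01, 3.01].

## Interface

Orientations are given as [roll, pitch, yaw] about the fixed x, y, z axes, in that order (R = Rz(yaw) Ry(pitch) Rx(roll)).
In Python, from workcell import bot gives the robot as it stands. The module is installed in compiled form; this text tells all that it offers.
- The arm moves only by the shell command python3 -m jog 'ROWS' [FORCE]. ROWS is JSON, a list that holds one entry, the list of rows, each a list of 7 numbers: the shift along the tool's x, y, z in mm, then the turn, a rotation vector about the tool's x, y, z in rad, then the opening, from 0 (shut) to 1 (fully open). In form: [[[tx, ty, tz, wx, wy, wz, fingers], ...]]. A call has 1 to 5 rows; each row shifts and turns the commanded pose from where the row before left it, along the tool's axes as they then stand; what a row does not reach is not made up. A row lasts 1/10 s, in which the tool goes at most 50 mm and 8.59 degrees, less where a joint would pass 70% of its speed; a pose out of reach is approached as far as the arm can. A call is refused whole if a number of a shift passes 50 or a number of a turn 0.15, either way. A call with a gripper value outside its range is refused whole. The fingers move at their own pace and stop on an object; FORCE is the grip in N (left out, the last holds). Time passes only in rows, so rows that do not move let the fingers close. It gives the time, the measured TCP pose, the force, the opening and the grip force at its end, in the units of the state.
- bot.observe(): the state, without advancing time (a new reading comes with each control period).
- bot.grab_frame(name): name is "scene" or "top" or "wrist"; returns a dict with "img" (420x560x3 uint8, red, green, blue), "intrinsics" (3x3 intrinsics, pixels), "R" (3x3) and "t" (3): a world point X has camera coordinates R X + t; the wrist camera has in their place "tool_from_camera" (4x4, takes a point from camera to tool coordinates, whose origin is the TCP and whose axes are the flange's). Camera axes: x right, y down, z forward; pixel columns grow to the right and rows downward; lengths in m; the calibration is good to about 2 mm. A picture is of the moment at which its call begins: read the wrist's pose just before it. There is no depth.
- bot.job_done(): hands the job in; it is judged then, once.
Trained networks look in a picture, given as the dict that the camera call returned (one of the last four; its "shot" number tells which), for a name from the list of things; names that differ only in an ending like _2 or _b are one class to them, and where a whole thing is asked for, a point or a joint stands for the part that bears it (a point fixed in the world has none). Each returns a list of dicts, best first, with "conf" (0 to 1); they miss things now and then, are a little off and sometimes report something else, mostly with a low value. They report only what shows in the picture. A call takes as long as a camera call. They do not tell look-alikes from the thing itself.
- bot.trace(query, picture): "region" (420x560 bool, what is visible of it).
- bot.spot_point(query, picture): "xyz" ([x, y, z] in m, in world coordinates, good to about 4 mm: a listed point, or the origin of a listed thing).
The state is a dict: "clock": time; "qpos": joint angles; "qd": joint speeds; "joint_efforts": joint torques, N m; "position": TCP position; "tool_rot": TCP orientation; "force": force on the tool from outside, world axes, zero at the start; "moment": the same for the moment, N m; "grip_width": finger opening in m; "finger_force": force on a finger pad.
Only numpy, scipy, OpenCV 4.12 (cv2) and the standard library are available. Lean on these libraries where they do the work, as an engineer would, in place of code of your own. Each camera call takes 0.05 s, during which the arm holds its last target. There are 200 camera calls.

## Working session

There is one attempt and no reset: what is moved stays moved. The work goes in short steps, Python scripts to look and compute and a shell command to move; the robot and the scene stay as the last step left them, time stands still between calls to the robot, and variables do not carry over. Pictures are saved under pics/ and viewed, at most 10 in all, crops included, and the job is handed in when it is done.

```bash
mkdir -p pics
cat > h.py <<'E'
import numpy as np, cv2
from scipy.spatial.transform import Rotation as Ro
from workcell import bot
def grab(n,save=None):
    f=bot.grab_frame(n)
    if save: cv2.imwrite('pics/'+save,f['img'][:,:,::-1])
    return f
E
python3 - <<'E'
from h import *
print(bot.tip_reach,bot.observe())
for c in ('scene','top'):
    f=grab(c,c+'1.png')
    for q in ['tray','panel','hopper_lid','wheel_crown','start_top','spout','pointer_tip','green_mark','bin','bin_handle','bin_mouth','grinder','scoop','canister','bean_jar','mug','syrup','tin','bowl']:
        print(c,q,[(np.round(d['xyz'],3).tolist(),round(d['conf'],2)) for d in bot.spot_point(q,f)][:3])
E
```

```text
0.0726 {'clock': 0.0, 'qpos': array([ 1.09479287,  0.52206557, -0.0363329 ,  1.5999972 ,  0.02120811,
        1.02108779, -0.11282415]), 'qd': array([ 8.47690894e-04, -1.47730084e-05, -1.15140602e-03,  5.51159127e-04,
        1.97693236e-03, -6.06330550e-04,  5.87415479e-04]), 'joint_efforts': array([-1.42959470e-03, -9.27121139e+01,  1.97915956e+00, -3.69925654e+01,
        1.78876030e-02,  8.33660684e-03,  6.34921867e-05]), 'position': array([ 0.24659728, -0.57402243,  0.30329736]), 'tool_rot': array([-3.14042327e+00,  8.73122049e-05,  4.05778195e-01]), 'force': array([-0.27298905,  0.06382822,  0.27957002]), 'moment': array([ 0.02623908, -0.04304737,  0.01138739]), 'finger_force': 0.0, 'grip_width': 0.08518011788741152}
scene tray [([0.613, 0.082, 0.015], 0.68)]
scene panel [([0.577, 0.089, 0.153], 0.95)]
scene hopper_lid [([0.708, 0.058, 0.323], 0.76)]
scene wheel_crown [([0.615, 0.114, 0.189], 0.95)]
scene start_top [([0.609, 0.08, 0.012], 0.46), ([0.594, 0.049, 0.193], 0.44)]
scene spout [([0.614, 0.081, 0.103], 0.62)]
scene pointer_tip []
scene green_mark [([0.581, 0.068, 0.16
[... 1198 characters left out ...]
-0.31, 0.001], 0.85), ([0.307, 0.18, 0.003], 0.82), ([0.261, -0.293, 0.005], 0.71)]
top bin_handle [([0.463, -0.292, 0.062], 0.97), ([0.332, 0.114, 0.058], 0.78), ([0.317, -0.351, 0.062], 0.61)]
top bin_mouth [([0.306, 0.182, 0.077], 0.68), ([0.536, -0.309, 0.078], 0.66)]
top grinder [([0.661, 0.07, -0.007], 0.88), ([0.682, -0.092, 0.001], 0.65), ([0.708, 0.055, 0.325], 0.56)]
top scoop [([0.399, -0.043, 0.001], 0.7)]
top canister [([0.486, 0.322, -0.005], 0.73)]
top bean_jar [([0.764, 0.21, -0.0], 0.58)]
top mug [([0.683, -0.09, -0.0], 0.9)]
top syrup [([0.58, 0.49, 0.001], 0.84), ([0.461, -0.294, 0.06], 0.53)]
top tin [([0.577, -0.455, 0.004], 0.59)]
top bowl [([0.4, -0.532, 0.001], 0.75)]
```

```bash
python3 -c "
import cv2,numpy as np
a=cv2.imread('pics/scene1.png');b=cv2.imread('pics/top1.png')
cv2.imwrite('pics/both.png',cv2.resize(np.vstack([a,b]),(400*1,600)))"
```

```text
(no output)
```

View pics/scene1.png

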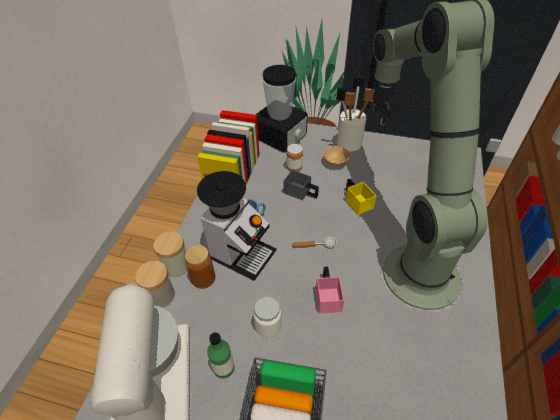

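View pics/top1.png

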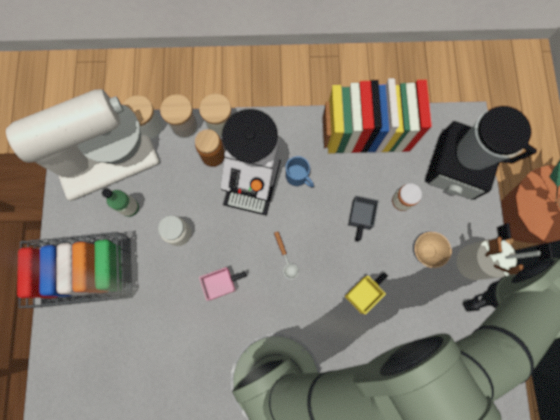

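The smoky bin is at about pixel (362,213) in the top view with its handle toward the robot. The pink (218,284) and yellow (366,294) ones are look-alikes. The grinder is at (250,165), with the scoop lying in front of it.

```bash
cat >> h.py <<'E'
from scipy.optimize import least_squares
GP=dict(tray=(-48,0,12),panel=(-82,0,150),hopper_lid=(48,0,325),wheel_crown=(-54,35,189),start_top=(-54,-38,189),spout=(-48,0,104),green_mark=None,grinder=(0,0,0))
def planfit(obs):  # list of (local xy [m], world xy, weight)
    L=np.array([o[0] for o in obs]);W=np.array([o[1] for o in obs])
    def r(p):
        c,s=np.cos(p[2]),np.sin(p[2]); return ((L@np.array([[c,s],[-s,c]])+p[:2]-W)/.003).ravel()
    s=least_squares(r,[*W.mean(0),-.22],loss='soft_l1'); return s.x, np.round(s.fun.reshape(-1,2)*3,1)
def pose(p,yaw,tilt):  # tool down, tool x along yaw, tilted forward
    return p,(Ro.from_euler('xyz',[np.pi,0,yaw])*Ro.from_rotvec([0,tilt,0]))
def go(P,R,n=None,off=0.054):
    """P: world target of the point 'off' ahead of the TCP. prints equal body rows"""
    o=bot.observe(); R0=Ro.from_euler('xyz',o['tool_rot']); 
    T0=np.eye(4);T0[:3,:3]=R0.as_matrix();T0[:3,3]=o['position']
    T1=np.eye(4);T1[:3,:3]=R.as_matrix();T1[:3,3]=np.array(P)-R.apply([0,0,off])
    from scipy.linalg import logm,expm
    D=np.linalg.inv(T0)@T1
    w=Ro.from_matrix(D[:3,:3]).magnitude(); d=np.linalg.norm(D[:3,3])
    n=n or max(1,int(np.ceil(max(d/.045,w/.14))))
    S=expm(np.real(logm(D))/n)
    print('n',n,'row',np.round(S[:3,3]*1e3,1).tolist(),np.round(Ro.from_matrix(S[:3,:3]).as_rotvec(),3).tolist(),'from',np.round(T0[:3,3],4),'to',np.round(T1[:3,3],4))
def tip(off=0.054):
    o=bot.observe(); return o['position']+Ro.from_euler('xyz',o['tool_rot']).apply([0,0,off])
E
cat > fit.py <<'E'
from h import *
G=[];B=[]
for k in range(3):
  for c in ('scene','top'):
    f=grab(c)
    for q,l in GP.items():
        if l is None: continue
        for d in bot.spot_point(q,f):
            x=d['xyz']
            if abs(x[2]*1e3-l[2])<9 and abs(x[0]-.64)<.1 and abs(x[1]-.07)<.08 and d['conf']>.3: G.append((np.array(l[:2])/1e3,x[:2]));break
    for q,l,z in (('bin',(0,0),0),('bin_handle',(-.075,0),.06),('bin_mouth',(0,0),.075)):
        for d in bot.spot_point(q,f):
            x=d['xyz']
            if abs(x[2]-z)<.009 and abs(x[0]-.5)<.08 and abs(x[1]+.3)<.05: B.append((l,x[:2]));break
for n,o in (('G',G),('B',B)):
    p,r=planfit(o); print(n,len(o),np.round(p,4),'rms',np.sqrt((r**2).mean(0)))
E
python3 fit.py
```

```text
G 41 [ 0.6592  0.0686 -0.2438] rms [2.43425754 2.36905868]
B 17 [ 0.5333 -0.3103 -0.2601] rms [2.41137013 1.67595451]
```

Run:
```python
from h import *
go(*pose([.456,-.290,.18],-.26,.35))
```

```text
n 8 row [26.9, -34.1, 12.8] [-0.015, 0.042, 0.082] from [ 0.2467 -0.5742  0.3039] to [ 0.4381 -0.2852  0.2307]
```

```bash
python3 -m jog '[[[27,-34,13,-0.015,0.042,0.082,1],[27,-34,13,-0.015,0.042,0.082,1],[27,-34,13,-0.015,0.042,0.082,1],[27,-34,13,-0.015,0.042,0.082,1]]]' 30
python3 -m jog '[[[27,-34,13,-0.015,0.042,0.082,0.6],[27,-34,13,-0.015,0.042,0.082,0.6],[27,-34,13,-0.015,0.042,0.082,0.6],[27,-34,13,-0.015,0.042,0.082,0.6],[0,0,0,0,0,0,0.6]]]' 30
python3 - <<'E'
from h import *
o=bot.observe();print(o['qpos'],o['tool_rot'])
go(*pose([.456,-.290,.18],-.26,.35))
f=grab('wrist','w1.png')
for q in ('bin_handle','bin','bin_mouth'):
  for d in bot.spot_point(q,f): print(q,np.round(d['xyz'],4),d['conf'])
for c in ('top','scene'):
  f=grab(c)
  for q in ('bin_handle','bin_mouth'):
    for d in bot.spot_point(q,f): print(c,q,np.round(d['xyz'],4),d['conf'])
E
```

```text
clock: 5.7
position: [0.3154, -0.4128, 0.2566]
tool_rot: [3.11, -0.176, 0.075]
force: [1.9, 0.1, -0.2]
grip_width: 0.0853
finger_force: 0.0
clock: 6.2
position: [0.4427, -0.2802, 0.2283]
tool_rot: [3.14, -0.351, -0.249]
force: [-0.9, -1.5, -0.5]
grip_width: 0.0512
finger_force: 0.0
[ 0.50824693  0.37822186 -0.02206475  2.15104634 -0.26350413  0.27907583
 -1.09009011] [ 3.13967442 -0.35144106 -0.24942675]
n 1 row [-2.2, 6.0, -3.4] [-0.002, -0.001, 0.01] from [ 0.4427 -0.2802  0.2283] to [ 0.4381 -0.2852  0.2307]
bin_handle [ 0.461  -0.2886  0.0621] 0.89
bin_mouth [ 0.5339 -0.3148  0.0756] 0.75
top bin_handle [0.3305 0.1154 0.0578] 0.85
top bin_handle [0.6172 0.117  0.1882] 0.74
top bin_handle [ 0.4631 -0.291   0.0622] 0.57
top bin_mouth [0.3071 0.182  0.0771] 0.87
top bin_mouth [ 0.5347 -0.3096  0.0758] 0.8
top bin_mouth [ 0.4659 -0.2891  0.0606] 0.41
scene bin_handle [ 0.3091 -0.3526  0.0569] 0.73
scene bin_handle [ 0.4629 -0.2938  0.061 ] 0.68
scene bin_handle [0.3286 0.1075 0.061 ] 0.56
scene bin_handle [ 4.019e-01 -5.292e-01 -1.000e-04] 0.55
scene bin_mouth [ 0.2619 -0.298   0.0738] 0.83
scene bin_mouth [0.6165 0.078  0.1025] 0.68
scene bin_mouth [0.3084 0.182  0.076 ] 0.58
scene bin_mouth [0.5912 0.0495 0.1942] 0.48
```

View pics/w1.png

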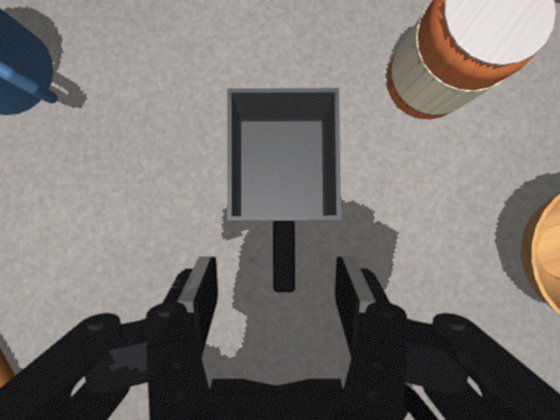

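The bin is square in the wrist view, with its handle at (284,255) midway between the fingers. I'll go down on it next.

Run:
```python
from h import *
go(*pose([.457,-.290,.059],-.255,.35))
```

```text
n 3 row [-13.4, -0.7, 37.4] [0.002, 0.0, -0.001] from [ 0.438  -0.2868  0.2288] to [ 0.4391 -0.2853  0.1097]
```

```bash
python3 -m jog '[[[-13.5,-0.5,37.5,0,0,0,0.6],[-13.5,-0.5,37.5,0,0,0,0.6],[-13.5,-0.5,37.5,0,0,0,0.6],[0,0,0,0,0,0,0.6],[0,0,0,0,0,0,0.6]]]' 30
python3 - <<'E'
from h import *
o=bot.observe();print(o['qpos'],tip())
E
```

```text
clock: 7.2
position: [0.4387, -0.2799, 0.1674]
tool_rot: [-3.12, -0.339, -0.258]
force: [-0.4, -0.4, 0.5]
grip_width: 0.0513
finger_force: 0.0
[ 0.49064534  0.4983171   0.01724998  2.18756476 -0.70150629  0.17112665
 -0.64405676] [ 0.45634426 -0.28333212  0.11644689]
```

Run:
```python
from h import *
go(*pose([.452,-.289,.10],-.255,.07))
```

```text
n 2 row [3.7, 2.9, 8.0] [-0.01, -0.134, 0.0] from [ 0.4387 -0.2799  0.1674] to [ 0.4483 -0.288   0.1539]
```

```bash
python3 -m jog '[[[4,3,8,-0.01,-0.134,0,0.6],[4,3,8,-0.01,-0.134,0,0.6],[0,0,0,0,0,0,0.6]]]' 30
python3 - <<'E'
from h import *
o=bot.observe();print(o['qpos'])
go(*pose([.452,-.289,.059],-.255,.07))
E
```

```text
clock: 7.5
position: [0.449, -0.2853, 0.1551]
tool_rot: [-3.131, -0.141, -0.25]
force: [1.4, 1.1, -0.2]
grip_width: 0.0514
finger_force: 0.0
[ 0.21701332  0.59249964  0.34846347  2.06057811 -0.57740734  0.4441104
 -0.80824695]
n 1 row [-5.9, 3.2, 41.8] [-0.011, -0.071, 0.005] from [ 0.449  -0.2853  0.1551] to [ 0.4483 -0.288   0.1129]
```

```bash
python3 -m jog '[[[-3,1.5,21,-0.005,-0.035,0,0.6],[-3,1.5,21,-0.005,-0.035,0,0.6],[0,0,0,0,0,0,0.6]]]' 30
python3 - <<'E'
from h import *
o=bot.observe();print(o['qpos'],tip())
go(*pose([.452,-.289,.059],-.255,.07))
f=grab('wrist','w2.png')
E
```

```text
clock: 7.8
position: [0.445, -0.2871, 0.1106]
tool_rot: [-3.136, -0.073, -0.253]
force: [0.7, -0.4, -0.0]
grip_width: 0.0515
finger_force: 0.0
[ 0.22676201  0.68851588  0.33601906  2.03985995 -0.58105047  0.43441219
 -0.8122964 ] [ 0.44883798 -0.28780819  0.05677405]
n 1 row [3.7, 0.0, -2.0] [-0.006, -0.003, 0.002] from [ 0.445  -0.2871  0.1106] to [ 0.4483 -0.288   0.1129]
```

View pics/w2.png

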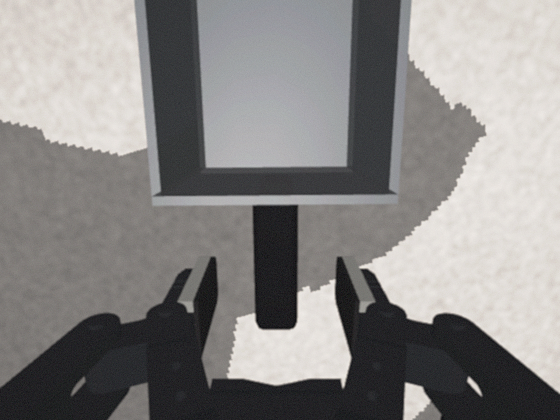

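The handle bar spans (255–298, 205–328), centred between the pads. Closing on it.

```bash
python3 -m jog '[[[3.5,0,-2,0,0,0,0.6],[0,0,0,0,0,0,0],[0,0,0,0,0,0,0],[0,0,0,0,0,0,0],[0,0,0,0,0,0,0]]]' 60
python3 - <<'E'
from h import *
print(tip(),bot.tip_reach)
f=grab('wrist')
for q in ('bin_mouth','bin'):
  for d in bot.spot_point(q,f): print(q,np.round(d['xyz'],4),d['conf'])
go(*pose([.452,-.289,.159],-.255,.07))
E
```

```text
clock: 8.35
position: [0.4492, -0.2884, 0.115]
tool_rot: [-3.136, -0.076, -0.253]
force: [-2.2, 2.7, 10.6]
grip_width: 0.0149
finger_force: 61.4
[ 0.45321194 -0.28916922  0.06118399] 0.0726
bin_mouth [ 0.5341 -0.314   0.0748] 0.83
bin [ 0.5382 -0.3066  0.0029] 0.61
n 3 row [2.1, -0.2, -32.6] [-0.002, -0.002, 0.001] from [ 0.4492 -0.2884  0.115 ] to [ 0.4483 -0.288   0.2129]
```

```bash
python3 -m jog '[[[-10,0,-20,0,0,0,0],[-10,0,-20,0,0,0,0],[0,0,0,0,0,0,0]]]' 60
python3 - <<'E'
from h import *
print(bot.observe()['qpos'])
go(*pose([.433,.125,.095],-.245,.075))
E
```

```text
clock: 8.8
position: [0.4261, -0.283, 0.1545]
tool_rot: [-3.137, -0.076, -0.254]
force: [0.1, -0.5, -2.1]
grip_width: 0.0149
finger_force: 59.6
[ 0.18179533  0.59526744  0.40517323  2.07523513 -0.53955295  0.49675123
 -0.83454292]
n 10 row [-9.8, -39.7, -0.1] [-0.0, -0.0, -0.001] from [ 0.4261 -0.283   0.1545] to [0.4291 0.126  0.1488]
```

```bash
python3 -m jog '[[[-9.8,-40,0,0,0,0,0],[-9.8,-40,0,0,0,0,0],[-9.8,-40,0,0,0,0,0],[-9.8,-40,0,0,0,0,0],[-9.8,-40,0,0,0,0,0]]]' 60
python3 - <<'E'
from h import *
print(bot.observe()['qpos'])
go(*pose([.433,.125,.095],-.245,.075))
E
```

```text
clock: 9.3
position: [0.4295, -0.0753, 0.1498]
tool_rot: [-3.136, -0.075, -0.253]
force: [1.4, 0.8, -1.7]
grip_width: 0.0146
finger_force: 59.7
[-0.30741934  0.53168543  0.43911078  2.26642645 -0.60690177  0.371863
 -1.18868639]
n 5 row [-10.0, -39.0, -0.4] [-0.001, 0.0, -0.002] from [ 0.4295 -0.0753  0.1498] to [0.4291 0.126  0.1488]
```

```bash
python3 -m jog '[[[-10,-39,0,0,0,0,0],[-10,-39,0,0,0,0,0],[-10,-39,0,0,0,0,0],[-10,-39,0,0,0,0,0],[-10,-39,0,0,0,0,0]]]' 60
python3 - <<'E'
from h import *
print(bot.observe()['qpos'])
go(*pose([.433,.125,.078],-.245,.075))
f=grab('wrist','w3.png')
for c in ('scene','top'):
  f=grab(c)
  for q in ('bin_mouth','tray','spout'):
    for d in bot.spot_point(q,f): print(c,q,np.round(d['xyz'],4),round(d['conf'],2))
E
```

```text
clock: 9.8
position: [0.43, 0.1263, 0.1471]
tool_rot: [-3.136, -0.075, -0.253]
force: [0.9, -0.2, -2.5]
grip_width: 0.0147
finger_force: 59.7
[-0.85180252  0.57861304  0.54078536  2.2367342  -0.65686804  0.40764808
 -1.61051317]
n 1 row [-1.9, 0.7, 15.1] [-0.005, 0.0, -0.008] from [0.43   0.1263 0.1471] to [0.4291 0.126  0.1318]
scene bin_mouth [ 0.2616 -0.2983  0.0738] 0.72
scene bin_mouth [0.3087 0.1813 0.075 ] 0.72
scene bin_mouth [0.5174 0.1125 0.1076] 0.64
scene tray [0.612  0.0816 0.0132] 0.78
scene tray [0.4433 0.1291 0.0917] 0.64
scene tray [ 0.3989 -0.0379  0.0008] 0.42
scene spout [0.6152 0.0753 0.104 ] 0.55
top bin_mouth [0.5113 0.1071 0.1066] 0.85
top bin_mouth [ 0.2611 -0.296   0.0771] 0.85
top bin_mouth [0.3084 0.1801 0.078 ] 0.79
top tray [0.617  0.0803 0.0179] 0.77
top spout [0.6073 0.0772 0.0973] 0.59
top spout [ 0.7613  0.2082 -0.0029] 0.54
```

View pics/w3.png

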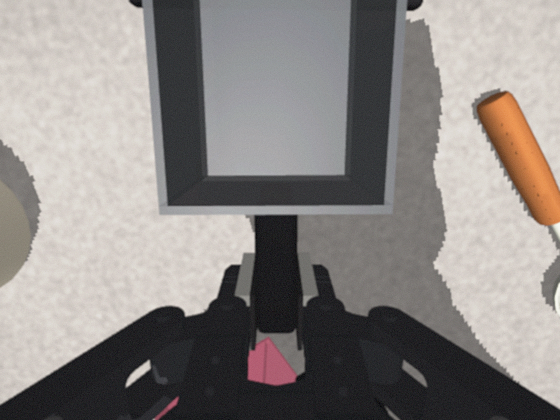

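The bin is held square and clear of the counter, and its rear wall is level at row 210. I'll lower it to about 18 mm and slide straight in.

```bash
python3 -m jog '[[[-1,0,14,0,0,0,0],[25.4,0.5,1.9,0,0,0,0],[25.4,0.5,1.9,0,0,0,0],[25.4,0.5,1.9,0,0,0,0],[25.4,0.5,1.9,0,0,0,0]]]' 60
python3 - <<'E'
from h import *
print(tip())
for c in ('scene','top'):
  f=grab(c,c+'4.png')
  for q in ('bin_mouth','bin','bin_handle'):
    for d in bot.spot_point(q,f):
      if d['xyz'][0]>.4: print(c,q,np.round(d['xyz'],4),round(d['conf'],2))
E
```

```text
clock: 10.75
position: [0.5293, 0.0956, 0.1334]
tool_rot: [-3.136, -0.074, -0.255]
force: [-0.8, 1.0, -1.6]
grip_width: 0.0145
finger_force: 59.6
[0.53327985 0.09489865 0.07959438]
scene bin_mouth [0.6173 0.0756 0.0923] 0.7
scene bin_handle [0.5434 0.0902 0.0771] 0.67
scene bin_handle [ 0.4827  0.3236 -0.0016] 0.6
top bin [0.6062 0.0782 0.0158] 0.36
```

View pics/scene4.png

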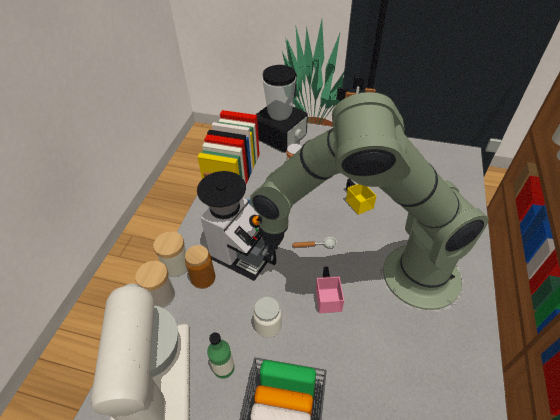

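The bin is in under the head, near pixel (255,258). I'll nudge it 4 mm left, set it down and release.

```bash
python3 -m jog '[[[-0.5,-4,3.5,0,0,0,0],[0,0,2.5,0,0,0,0],[0,0,0,0,0,0,0]]]' 60
python3 -m jog '[[[0,0,0,0,0,0,0.6],[0,0,0,0,0,0,0.6],[0,0,0,0,0,0,0.6]]]'
python3 - <<'E'
from h import *
print(tip())
f=grab('wrist','w5.png')
for q in ('bin_mouth','bin','bin_handle'):
    for d in bot.spot_point(q,f):
      if d['xyz'][0]>.4: print(q,np.round(d['xyz'],4),round(d['conf'],2))
E
```

```text
clock: 11.45
position: [0.5294, 0.1018, 0.1275]
tool_rot: [-3.135, -0.075, -0.252]
force: [-1.6, 3.4, 4.1]
grip_width: 0.0151
finger_force: 61.0
clock: 11.75
position: [0.5292, 0.1008, 0.1274]
tool_rot: [-3.136, -0.074, -0.253]
force: [-0.2, 0.2, 0.5]
grip_width: 0.0513
finger_force: 0.0
[0.53320707 0.10010628 0.07351165]
bin_handle [0.5382 0.1008 0.0728] 0.64
```

View pics/w5.png

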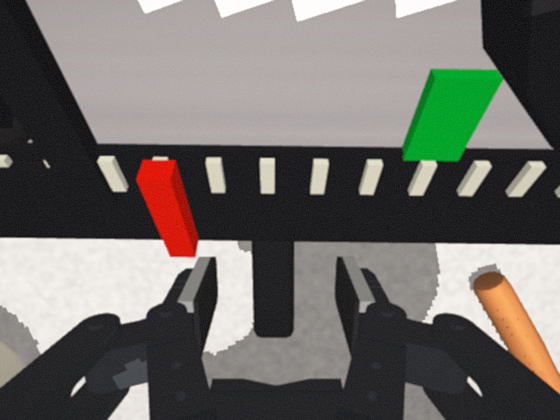

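The pointer sits at tick col ~160 and the green mark at col ~422, with ticks 51 px apart, so it is five clicks short (at the fourth). The bin handle (273) lines up with the centre tick (267), so the lateral error is 1–2 mm.

```bash
cat >> h.py <<'E'
G=np.array([.6592,.0686,-.2438])
def w(l):
    c,s=np.cos(G[2]),np.sin(G[2]); return np.array([G[0]+c*l[0]-s*l[1],G[1]+s*l[0]+c*l[1],l[2]])
T38=np.radians(38)
def panel(l,a,h):  # l grinder pt, a up slope, h out along normal
    return w(np.array(l)+a*np.array([np.cos(T38),0,np.sin(T38)])+h*np.array([-np.sin(T38),0,np.cos(T38)]))
CROWN=[-.054,.035,.189]; BTN=[-.054,-.038,.189]
E
python3 -m jog '[[[0,0,-30,0,0,0,0.6],[-10,0,-40,0,0,0,0.6],[-10,0,-40,0,0,0,0.4],[0,0,-10,0,0,0,0]]]'
python3 - <<'E'
from h import *
print(bot.observe()['qpos'])
go(*pose(panel(CROWN,-.012,.06),G[2],T38),off=.0726)
E
```

```text
clock: 12.35
position: [0.501, 0.1077, 0.2486]
tool_rot: [-3.134, -0.076, -0.254]
force: [-0.0, 0.6, 0.2]
grip_width: 0.0231
finger_force: 0.0
[-0.8925548   0.50011634  0.7437568   2.02068511 -0.46898958  0.71953127
 -1.69685198]
n 5 row [5.7, -7.1, -6.1] [-0.001, 0.117, -0.002] from [0.501  0.1077 0.2486] to [0.5268 0.1376 0.2861]
```

```bash
python3 -m jog '[[[5.7,-7.1,-6.1,0,0.117,-0.002,0],[5.7,-7.1,-6.1,0,0.117,-0.002,0],[5.7,-7.1,-6.1,0,0.117,-0.002,0],[5.7,-7.1,-6.1,0,0.117,-0.002,0],[5.7,-7.1,-6.1,0,0.117,-0.002,0]]]' 60
python3 - <<'E'
from h import *
print(bot.observe()['qpos'],bot.tip_reach)
go(*pose(panel(CROWN,-.012,.02),G[2],T38),off=.0726)
f=grab('wrist','w6.png')
for q in ('wheel_crown','start_top','pointer_tip','green_mark','panel','bin_mouth'):
    for d in bot.spot_point(q,f): print(q,np.round(d['xyz'],4),round(d['conf'],2))
print([np.round(w(GP[q])if 0 else w(np.array(GP[q])/1e3),4) for q in ('wheel_crown','start_top','panel')])
E
```

```text
clock: 12.85
position: [0.5228, 0.1353, 0.2742]
tool_rot: [-3.134, -0.571, -0.246]
force: [-0.1, 0.1, -1.0]
grip_width: -0.0
finger_force: 0.0
[-1.30675185  0.53661749  1.03676355  2.20802976 -0.58567496  0.19651643
 -1.71333131] 0.0726
n 1 row [12.9, -3.0, 31.6] [-0.006, 0.092, -0.002] from [0.5228 0.1353 0.2742] to [0.5507 0.1316 0.2546]
wheel_crown [0.612  0.1132 0.1845] 0.96
start_top [0.5918 0.045  0.1911] 0.81
pointer_tip [0.5906 0.0976 0.1622] 0.46
green_mark [0.5883 0.0652 0.1578] 0.89
panel [0.5796 0.0916 0.1494] 0.66
[array([0.6152, 0.1156, 0.189 ]), array([0.5976, 0.0448, 0.189 ]), array([0.5796, 0.0884, 0.15  ])]
```

View pics/w6.png

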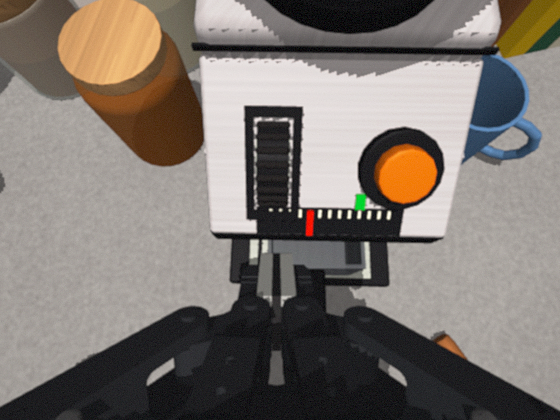

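The wheel (col 274) is lined up with the shut fingers (col 277). The button is at (408,175) and the pointer still at the fourth click.

```bash
python3 -m jog '[[[6.5,-1.5,16,0,0.046,0,0],[6.5,-1.5,16,0,0.046,0,0],[0,0,0,0,0,0,0]]]' 60
python3 - <<'E'
from h import *
print(bot.observe()['qpos'],bot.observe()['force'])
go(*pose(panel(CROWN,-.012,.0),G[2],T38),off=.0726)
E
```

```text
clock: 13.5
position: [0.5366, 0.1349, 0.2632]
tool_rot: [-3.126, -0.603, -0.249]
force: [0.4, -0.2, -0.8]
grip_width: -0.0002
finger_force: 0.0
[-1.28781829  0.60206124  1.04777607  2.2077984  -1.01513881  0.17253872
 -1.30578115] [ 0.39566517 -0.22002451 -0.78806356]
n 1 row [8.3, 0.1, 35.3] [-0.013, 0.06, -0.005] from [0.5366 0.1349 0.2632] to [0.5627 0.1287 0.2388]
```

```bash
cat >> h.py <<'E'
def wheel(s,h,tilt=.52):
    A=panel(CROWN,0,-.032); R=pose(0,G[2],tilt)[1]
    return A+R.apply([s,0,-.032-h]),R
E
python3 - <<'E'
from h import *
go(*wheel(-.010,.006),off=.0726)
E
```

```text
n 1 row [25.8, -0.1, 27.9] [-0.013, -0.083, -0.004] from [0.5366 0.1349 0.2632] to [0.5726 0.1262 0.2548]
```

```bash
python3 -m jog '[[[13,0,8,-0.006,-0.041,-0.002,0],[13,0,16,-0.006,-0.041,-0.002,0],[0,0,0,0,0,0,0]]]' 60
python3 - <<'E'
from h import *
print(bot.observe()['qpos'],bot.observe()['force'])
go(*wheel(-.010,0),off=.0726)
E
```

```text
clock: 13.8
position: [0.5716, 0.1255, 0.2582]
tool_rot: [3.14, -0.521, -0.243]
force: [-0.3, 0.1, 0.4]
grip_width: -0.0001
finger_force: 0.0
[-1.18808085  0.67238288  1.05948777  2.0935756  -0.96236317  0.34294157
 -1.32211603] [-0.28755859  0.05595378  0.39404084]
n 1 row [-1.0, -0.9, 9.4] [0.002, -0.001, 0.0] from [0.5716 0.1255 0.2582] to [0.5755 0.1255 0.2496]
```

```bash
python3 -m jog '[[[-1,-1,4,0,0,0,0],[0,0,4,0,0,0,0],[0,0,1.5,0,0,0,0],[0,0,0,0,0,0,0]]]' 60; python3 -m jog '[[[0,0,1,0,0,0,0],[0,0,0,0,0,0,0]]]';  python3 -m jog '[[[0,0,1,0,0,0,0],[0,0,0,0,0,0,0]]]'
```

```text
clock: 14.2
position: [0.5737, 0.1272, 0.2489]
tool_rot: [-3.141, -0.521, -0.242]
force: [0.3, -0.4, -0.6]
grip_width: 0.0001
finger_force: 0.0
clock: 14.4
position: [0.5744, 0.1272, 0.2482]
tool_rot: [-3.141, -0.522, -0.242]
force: [0.5, 0.7, -0.7]
grip_width: 0.0001
finger_force: 0.0
clock: 14.6
position: [0.5749, 0.1271, 0.2474]
tool_rot: [-3.14, -0.522, -0.242]
force: [-6.4, 1.5, 8.3]
grip_width: -0.0
finger_force: 5.5
```

```bash
python3 -m jog '[[[5,0,0,0,0,0,0],[5,0,0,0,0,0,0],[5,0,0,0,0,0,0],[5,0,0,0,0,0,0],[0,0,0,0,0,0,0]]]'
python3 - <<'E'
from h import *
f=grab('wrist','w7.png'); cv2.imwrite('pics/w7.png',f['img'][:,:,::-1])
for q in ('pointer_tip','green_mark'):
    for d in bot.spot_point(q,f): print(q,np.round(d['xyz'],4),round(d['conf'],2))
go(*wheel(-.010,0),off=.0726)
E
```

```text
clock: 15.1
position: [0.5929, 0.1223, 0.2587]
tool_rot: [-3.14, -0.525, -0.243]
force: [-5.4, -1.2, 18.0]
grip_width: -0.0
finger_force: 9.0
green_mark [0.5908 0.044  0.1966] 0.28
n 1 row [-19.8, 1.1, -1.0] [-0.002, -0.005, 0.0] from [0.5928 0.1223 0.2587] to [0.5755 0.1255 0.2496]
```

View pics/w7.png

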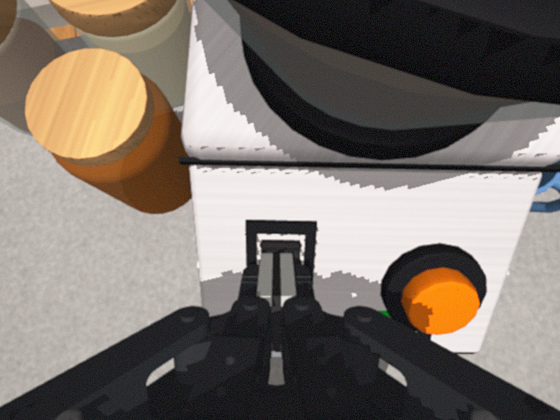

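The fingers hide the scale here, with the wheel rim visible at (281,245). I'll back off and measure the red and green columns by colour.

```bash
cat > ptr.py <<'E'
from h import *
f=grab('wrist','last.png');im=f['img'].astype(int);r,g,b=im[...,0],im[...,1],im[...,2]
R=(r>150)&(g<50)&(b<50);Gm=(g>130)&(r<70)&(b<110)
o=bot.observe();Rt=Ro.from_euler('xyz',o['tool_rot']).as_matrix()
M=np.array(f['tool_from_camera']);K=np.array(f['intrinsics'])
c,s=np.cos(G[2]),np.sin(G[2])
for n,m in (('red',R),('green',Gm)):
    k,l,st,ce=cv2.connectedComponentsWithStats(m.astype(np.uint8))
    for i in range(1,k):
        if st[i,4]<25: continue
        ray=Rt@M[:3,:3]@np.linalg.inv(K)@[*ce[i],1]; org=Rt@M[:3,3]+o['position']
        # intersect panel plane through panel point
        nrm=np.array([-np.sin(T38)*c,-np.sin(T38)*s,np.cos(T38)]); p0=w([-.082,0,.15])
        P=org+ray*((p0-org)@nrm)/(ray@nrm); d=P-[G[0],G[1],0]
        print(n,ce[i].round(),st[i,4],'grinder y mm',round(1e3*(-s*d[0]+c*d[1]),1),'x',round(1e3*(c*d[0]+s*d[1]),1))
E
python3 -m jog '[[[0,0,-25,0,0,0,0],[-20,0,-20,0,0,0,0],[-8,0,0,0,0,0,0]]]'; python3 ptr.py
python3 - <<'E'
from h import *
go(*wheel(-.010,.0),off=.0726)
E
```

```text
clock: 15.55
position: [0.5451, 0.1346, 0.2828]
tool_rot: [-3.14, -0.522, -0.242]
force: [0.0, -1.2, 0.2]
grip_width: -0.0001
finger_force: 0.0
red [340. 250.] 140 grinder y mm -3.2 x -76.2
green [366. 230.] 130 grinder y mm -17.9 x -64.9
n 2 row [6.0, 0.9, 21.9] [-0.001, -0.0, 0.001] from [0.5448 0.1349 0.2816] to [0.5755 0.1255 0.2496]
```

```bash
python3 -c "
import cv2
a=cv2.imread('pics/last.png')[200:280,230:430];cv2.imwrite('pics/l1.png',cv2.resize(a,None,fx=4,fy=4,interpolation=cv2.INTER_CUBIC))"
```

```text
(no output)
```

View pics/l1.png

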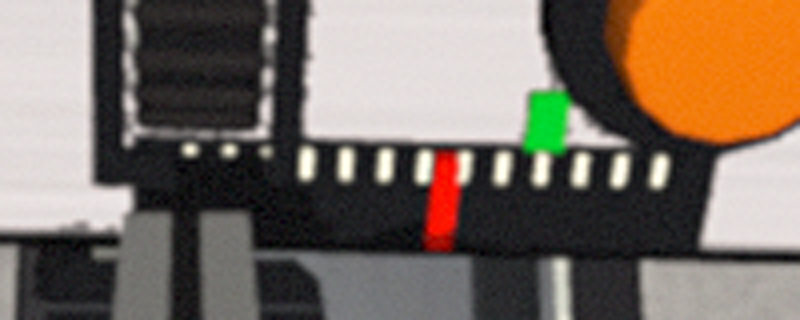

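```bash
python3 -m jog '[[[0,0,0,0,0,0,0],[0,0,0,0,0,0,0],[0,0,0,0,0,0,0]]]'; python3 ptr.py;  python3 - <<'E'
from h import *
import cv2
# old frame, red vs green columns at the tick row
for n in ('w6.png','last.png'):
    im=cv2.imread('pics/'+n).astype(int);b,g,r=im[...,0],im[...,1],im[...,2]
    R=(r>150)&(g<60)&(b<60);Gm=(g>130)&(r<90)&(b<120)
    for m in (R,Gm):
        ys,xs=np.nonzero(m)
        for y in np.unique(ys)[::4]: print(n,y,xs[ys==y].mean().round(1),end='; ')
    print()
E
```

```text
clock: 15.9
position: [0.547, 0.1335, 0.2823]
tool_rot: [-3.141, -0.522, -0.243]
force: [0.0, -0.3, 0.6]
grip_width: -0.0002
finger_force: 0.0
red [340. 253.] 131 grinder y mm -3.7 x -75.4
green [365. 234.] 134 grinder y mm -18.4 x -64.6
w6.png 210 310.0; w6.png 214 310.0; w6.png 218 310.0; w6.png 222 309.0; w6.png 226 309.0; w6.png 230 309.0; w6.png 234 309.0; w6.png 194 363.0; w6.png 198 360.5; w6.png 202 360.0; w6.png 206 359.5; w6.png 210 362.0; 
last.png 241 340.5; last.png 245 340.0; last.png 249 339.5; last.png 253 340.0; last.png 257 339.5; last.png 261 338.5; last.png 226 366.0; last.png 230 365.5; last.png 234 365.5; last.png 238 364.5;
```

Run:
```python
from h import *
f=bot.grab_frame('wrist');M=np.array(f['tool_from_camera']);K=np.array(f['intrinsics']);c,s=np.cos(G[2]),np.sin(G[2])
def pr(pos,rot,px,hs):
    Rt=Ro.from_euler('xyz',rot).as_matrix();ray=Rt@M[:3,:3]@np.linalg.inv(K)@[*px,1];org=Rt@M[:3,3]+pos
    nrm=np.array([-np.sin(T38)*c,-np.sin(T38)*s,np.cos(T38)]); p0=w([-.082,0,.15])
    for h in hs:
        P=org+ray*((p0+h*nrm-org)@nrm)/(ray@nrm);d=P-[G[0],G[1],0]
        print(px,h,'y',round(1e3*(-s*d[0]+c*d[1]),1),'x',round(1e3*(c*d[0]+s*d[1]),1))
H=(0,.006,.012)
pr([.5228,.1353,.2742],[-3.134,-.571,-.246],(310,213),H)
pr([.5228,.1353,.2742],[-3.134,-.571,-.246],(360,202),H)
pr([.547,.1335,.2823],[-3.141,-.522,-.243],(340.5,245),H)
pr([.547,.1335,.2823],[-3.141,-.522,-.243],(365,234),H)
```

```text
(310, 213) 0 y 11.8 x -70.0
(310, 213) 0.006 y 12.4 x -71.6
(310, 213) 0.012 y 13.0 x -73.2
(360, 202) 0 y -18.3 x -64.3
(360, 202) 0.006 y -16.8 x -66.0
(360, 202) 0.012 y -15.4 x -67.8
(340.5, 245) 0 y -3.8 x -71.0
(340.5, 245) 0.006 y -2.6 x -71.7
(340.5, 245) 0.012 y -1.3 x -72.5
(365, 234) 0 y -18.2 x -64.8
(365, 234) 0.006 y -16.4 x -65.7
(365, 234) 0.012 y -14.7 x -66.7
```

Run:
```python
from h import *
R=pose(0,G[2],.522)[1]
go(np.array([.5749,.1268,.2474])+R.apply([-.001,0,-.004]),R,off=0)
```

```text
n 1 row [6.6, -0.2, 40.7] [-0.001, 0.0, 0.001] from [0.5469 0.1335 0.2823] to [0.5721 0.1275 0.2504]
```

```bash
python3 -m jog '[[[3.5,0,13,0,0,0,0],[3,0,14,0,0,0,0],[0,0,13.5,0,0,0,0],[0,0,3,0,0,0,0],[0,0,0,0,0,0,0]]]'; python3 -m jog '[[[0,0,1.3,0,0,0,0],[0,0,0,0,0,0,0]]]'
```

```text
clock: 16.5
position: [0.5731, 0.1269, 0.2478]
tool_rot: [-3.141, -0.522, -0.243]
force: [0.5, 0.0, 0.9]
grip_width: -0.0001
finger_force: 0.0
clock: 16.7
position: [0.5735, 0.1274, 0.247]
tool_rot: [-3.141, -0.522, -0.242]
force: [-0.2, -0.6, 0.2]
grip_width: -0.0001
finger_force: 0.5
```

```bash
python3 -m jog '[[[0,0,1,0,0,0,0],[0,0,0,0,0,0,0]]]'; python3 -m jog '[[[5,0,0,0,0,0,0],[5,0,0,0,0,0,0],[5,0,0,0,0,0,0],[5,0,0,0,0,0,0],[0,0,0,0,0,0,0]]]';  python3 -m jog '[[[0,0,-25,0,0,0,0],[-20,0,-20,0,0,0,0],[-8,0,0,0,0,0,0],[0,0,0,0,0,0,0]]]'; python3 ptr.py
```

```text
clock: 16.9
position: [0.574, 0.1273, 0.2464]
tool_rot: [-3.14, -0.522, -0.242]
force: [-12.2, 1.2, 16.8]
grip_width: 0.0005
finger_force: 8.2
clock: 17.4
position: [0.5917, 0.1227, 0.2578]
tool_rot: [-3.139, -0.524, -0.244]
force: [-19.3, 1.7, 35.8]
grip_width: 0.0001
finger_force: 19.6
clock: 17.8
position: [0.5448, 0.1352, 0.2804]
tool_rot: [-3.141, -0.521, -0.241]
force: [-0.7, 0.3, 0.1]
grip_width: 0.0002
finger_force: 0.0
red [366. 250.] 178 grinder y mm -19.1 x -75.4
green [368. 229.] 134 grinder y mm -18.5 x -63.6
```

Run:
```python
from h import *
go(*pose(panel(BTN,-.02,.03),G[2],.53),off=.0726)
```

```text
n 2 row [-3.9, 37.4, 7.9] [-0.001, 0.004, 0.001] from [0.5456 0.1348 0.2807] to [0.5288 0.0619 0.263 ]
```

```bash
python3 -m jog '[[[-4,37.5,0,0,0.004,0,0],[-4,37.5,8,0,0.004,0,0],[0,0,0,0,0,0,0]]]'; python3 ptr.py
python3 - <<'E'
from h import *
f=grab('wrist')
for q in ('start_top','bin_mouth','bin'):
    for d in bot.spot_point(q,f): print(q,np.round(d['xyz'],4),round(d['conf'],2))
g=[]
for c in ('scene','top'):
  f=grab(c)
  for q in ('bin_mouth','bin_handle'):
    for d in bot.spot_point(q,f):
      if d['xyz'][0]>.5 and d['xyz'][1]>0: print(c,q,np.round(d['xyz'],4),round(d['conf'],2))
print(w([-.048,0,0]),w([-.123,0,0]),w(BTN))
go(*pose(panel(BTN,0,.006),G[2],.53),off=.0726)
E
```

```text
clock: 18.15
position: [0.5241, 0.0569, 0.2699]
tool_rot: [-3.14, -0.53, -0.25]
force: [-0.0, 1.6, -0.2]
grip_width: 0.0002
finger_force: 0.0
red [230. 248.] 188 grinder y mm -14.2 x -76.0
green [230. 226.] 132 grinder y mm -14.9 x -64.4
start_top [0.5914 0.045  0.1953] 0.65
scene bin_mouth [0.6176 0.0796 0.0894] 0.7
scene bin_handle [0.5418 0.0989 0.0715] 0.83
scene bin_handle [0.6137 0.0825 0.0114] 0.47
[0.61261947 0.08018682 0.        ] [0.53983739 0.09829121 0.        ] [0.59762401 0.04475891 0.189     ]
n 1 row [22.9, -0.3, 29.1] [-0.002, 0.0, 0.002] from [0.5249 0.0625 0.2699] to [0.5584 0.0545 0.2564]
```

Red and green line up from both sides and the bin is within 5 mm, so I'll press now.

```bash
python3 -m jog '[[[11.5,0,10,0,0,0,0],[11.5,0,15,0,0,0,0],[0,0,4,0,0,0,0],[0,0,0,0,0,0,0]]]';python3 - <<'E'
from h import *
go(*pose(panel(BTN,0,.0),G[2],.53),off=.0726)
E
```

```text
clock: 19.1
position: [0.5583, 0.0535, 0.2563]
tool_rot: [-3.141, -0.53, -0.243]
force: [0.0, -0.1, 2.0]
grip_width: -0.0002
finger_force: 0.7
n 1 row [0.8, -1.0, 5.8] [-0.001, 0.0, 0.001] from [0.5583 0.0535 0.2563] to [0.562  0.0536 0.2516]
```

```bash
for i in 1 2; do python3 -m jog '[[[0,0,2.5,0,0,0,0],[0,0,0,0,0,0,0]]]'|egrep 'pos|force'; done; python3 ptr.py
```

```text
position: [0.5592, 0.0535, 0.2544]
force: [-1.3, -1.3, 3.0]
finger_force: 1.3
position: [0.5607, 0.0532, 0.2522]
force: [-1.4, -0.8, 4.2]
finger_force: 2.0
green [233. 292.] 97 grinder y mm -16.6 x -65.2
```

```bash
for i in 1 2; do python3 -m jog '[[[0,0,2,0,0,0,0],[0,0,0,0,0,0,0]]]'|egrep 'pos|force'; done
```

```text
position: [0.5618, 0.0529, 0.2508]
force: [-10.5, 1.1, 18.3]
finger_force: 10.5
position: [0.5626, 0.0526, 0.2498]
force: [-40.9, 7.2, 59.8]
finger_force: 35.9
```

Bottomed out hard, so the button is fully in. Retracting.

```bash
python3 -m jog '[[[0,0,-15,0,0,0,0],[0,0,-25,0,0,0,0],[-25,0,-20,0,0,0,0],[-20,0,-10,0,0,0,0],[0,0,0,0,0,0,0]]]'; python3 ptr.py
python3 - <<'E'
from h import *
f=grab('scene')
for q in ('bin_mouth','bin_handle','start_top'):
    for d in bot.spot_point(q,f):
      if d['xyz'][0]>.5 and d['xyz'][1]>0: print(q,np.round(d['xyz'],4),round(d['conf'],2))
f=grab('wrist')
for d in bot.spot_point('start_top',f): print(np.round(d['xyz'],4),round(d['conf'],2))
o=bot.observe();print(o['clock'],o['force'])
E
```

```text
clock: 20.45
position: [0.4883, 0.0716, 0.2857]
tool_rot: [-3.141, -0.527, -0.24]
force: [0.1, -0.1, -0.5]
grip_width: 0.0001
finger_force: 0.0
red [245. 190.] 166 grinder y mm -17.0 x -74.1
green [245. 170.] 116 grinder y mm -17.6 x -62.8
bin_mouth [0.6165 0.08   0.0882] 0.91
bin_handle [0.5412 0.099  0.0699] 0.84
start_top [0.5946 0.0467 0.194 ] 0.6
[0.5915 0.0444 0.1949] 0.59
[0.6128 0.1164 0.1855] 0.22
[0.5827 0.0921 0.1495] 0.16
20.8 [ 0.71668342 -0.07236916  0.27526092]
```

```bash
python3 -c "
from workcell import bot
print(bot.job_done())"
```

```text
the job is handed in; nothing more can be done
None
```

The job is handed in; the system gave no verdict. By my measurements the bin stands on the tray within 5 mm of the spout, the pointer is at the green mark, and the button was pressed right in after both and let go.

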